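# Uncover the pot and hold the salt shaker tipped over it

### The job

Season the pot that stands on the worktop in front of the robot (not the one on the hob): lift the glass lid off it by the knob and lay the lid flat on the worktop beside it, knob up, without dropping it. Then draw the salt shaker out of its slanted wooden rack and tip it clearly past level, so that its domed top points down into the middle of the open pot from a few centimetres above the rim. Finish still holding it there, steady and not touching the pot, with the pot and everything else left where it stood.

Things in the scene. Friction and masses are not known exactly. Their poses are not given: they have to be found in the camera images.
- pot: Grey-brown round cooking pot, open inside, 118 mm high, 190 mm across outside at the rim, wall 4 mm, 0.95 kg, standing loose on the worktop under its lid. Two black ears stick out on both ends of a diameter, to 139 mm from its axis, 99 to 114 mm up. Origin: centre of its underside; z up.
- pot_mouth (a point): Centre of the pot's open mouth, at rim height, 118 mm above the worktop.
- lid: Clear glass pot lid, 194 mm across, ~0.36 kg, lying loose and flat on the pot's rim, no centring lip. Dome 26 mm high; round knob on it: neck 26 mm thick from 26 to 38 mm, head 32 mm across from 38 to 57 mm above the underside. Origin: centre of its underside; z up to the knob. Flat on the worktop its origin is at z = 0. Clear worktop for it: right of the pot, down to y = -0.45, x 0.45 to 0.70.
- lid_knob (a point): On the lid's axis in the knob's head, 48 mm above the lid's underside: the height to grip.
- shaker: Salt shaker: clear round body with grey salt, domed grey top with holes; 44 mm across, 90 mm high, about 0.1 kg. The body keeps 44 mm up to about 60 mm; the top is 34 mm across from 66 to 90 mm. Loose in one of the rack's two cups, leaning 30 degrees like the cup. Origin: centre of its underside; z along its axis to the domed top.
- shaker_waist (a point): On the shaker's axis 52 mm above its underside: the height to grip, 44 mm across; here it stands out of the cup (about 18 mm above the cup's rim, along the axis).
- shaker_top (a point): The end of the domed top, on the axis 90 mm above the underside.
- rack: Wooden rack, fixed, 165 mm (its x) by 85 mm. Two square cups 95 mm apart along its x lean 30 degrees from upright to the rack's -y (to the robot's right, towards the pot, give or take the yaw). Cups 56 mm square outside, 48 inside, 34 deep inside; a 44 mm thing has 2 mm play each way and slides out along the cup's axis. Cup floors 37 mm above the worktop. Origin: centre of underside; z up.
- spice_jar: Bystander: spice jar with dark cap, 44 mm across, 96 mm high, in the rack's other cup; must stay. Origin: centre of its underside.
- tin: Bystander: short food tin (the nearer one), 75 mm across, 58 mm high, behind the rack and the pot; must stay. Origin: centre of its underside.
- garlic: Bystander: garlic bulb (the nearest one), 56 mm across and high, behind the pot; must stay. Origin: centre of its underside.

How it is judged:
On the way, in this order (a step that is already met when the one before it is completed fails the run):
1. the lid lies flat on the worktop, knob up, clear of the pot, and is let go (height (world z) of lid below 0.02 m and horizontal distance between lid and pot above 0.18 m and angle between lid's own z axis and vertical below 0.15 rad and contact force between the fingers and lid below 0.1 N and linear speed of lid below 0.03 m/s), for 0.2 s.
2. the shaker is drawn out of the rack and held in the air by the gripper (contact force between the fingers and shaker above 1 N and contact force between rack and shaker below 0.05 N and height (world z) of shaker above 0.08 m), for 0.2 s.
At the end, for the whole second after the job is handed in: Gripper alone holds the shaker still, tipped over 95 deg from upright, its top end within 65 mm of the pot axis and 2 to 100 mm above the rim; shaker and fingers do not touch the pot; pot upright; lid flat, knob up, released, at rest on the worktop, over 180 mm from the pot axis (all of step 1 and angle between shaker's own z axis and vertical above 1.66 rad and horizontal distance between shaker_top and pot_mouth below 0.065 m and z of shaker_top in the frame of pot between 0.12 and 0.218 m and contact force between the fingers and shaker above 1 N and linear speed of shaker below 0.03 m/s and angular speed of shaker below 0.3 rad/s and contact force between each of shaker, the fingers and pot below 0.1 N and contact force between shaker and rack below 0.1 N and contact force between shaker and lid below 0.1 N and angle between pot's own z axis and vertical below 0.1 rad); the arm keeps its last pose, push and grip.
It fails at once if the pot is shifted by more than 30 mm (distance of pot from where it was at the start of the episode above 0.03 m).
It fails at once if the spice jar is shifted by more than 30 mm (distance of spice_jar from where it was at the start of the episode above 0.03 m).
It fails at once if the tin is shifted by more than 30 mm (distance of tin from where it was at the start of the episode above 0.03 m).
It fails at once if the garlic is shifted by more than 30 mm (distance of garlic from where it was at the start of the episode above 0.03 m).
It fails at once if the glass lid is dropped (falls free by about 25 mm or more) (linear speed of lid above 0.7 m/s and contact force between the fingers and lid below 0.1 N).
It also fails if it takes over 54 s, if anything falls off the work surface, if the arm or the gripper's body presses on something with over 40 N, if the wrist force passes 120 N, or if a joint passes its speed limit or range.

### The arm

A 7-joint arm with a two-finger parallel gripper is mounted at the origin on a cart in front of the work surface, level with it; the furniture and walls round the work are solid. World frame = base frame: x ahead of the robot, y to its left, z up, the work surface at z = 0. Lengths are in m, angles in rad, forces in N, time in s.
With the tool pointing down it reaches from about 0.425 to 0.925 m from the base axis. Payload 6.8 kg.
Tool frame: the origin (TCP) lies at the very end of the fingers, on their centre line; the grasp point (between the pads) lies 19 mm behind it; z points along the fingers, y is the line along which they close (so a half turn about z gives the same grasp; the last joint's range is limited). The gripper opens to 85 mm and grips with 20 to 120 N. Pads are 22 mm wide; open, the fingers measure 114 mm over their backs; the gripper's body (76 mm by 85 mm) begins 54 mm behind the grasp point. The pads swing forward as they close: fully open they stand 13 mm farther back than shut.
Start: joints at [-1.383, 0.477, 0.022, 1.555, -0.011, 1.109, -0.083], TCP at [0.197, 0.646, 0.231] pointing down, gripper open.
Joint ranges: [-2.96, 2.96], [-0.34, 2.1], [-1.41, 1.46], [0.24, 2.44], [-1.37, 4.51], [0.17, 1.92], [-2.96, 2.96]. Speed limits (rad/s): [2.39, 2.39, 3.14, 3.14, 3.14, 3.14, 3.14].

### API

Orientations are given as a rotation vector (axis times angle).
In Python, from bench import get_obs, grab_frame, hand_in gives the robot as it stands.
- The arm moves only by the tool drive_tool, never from a script. Its argument "rows" is a list of rows, each an object with "offset": the shift along the tool's x, y, z as a fraction of full scale, a list of three; "rotation": the turn, a rotation vector about the tool's x, y, z as a fraction of full scale, a list of three; "claw": the opening, from 0 (shut) to 1 (fully open). In form: [{"offset": [tx, ty, tz], "rotation": [wx, wy, wz], "claw": claw}, ...]. A call has 1 to 20 rows; each row is the pose to reach, as a shift and turn from the pose commanded when the call began, along the tool's axes at that moment; what a row does not reach only later rows make up. Full scale, the value 1, is 0.15 m for a shift and 2 rad for a turn. A row lasts 1/12 s, in which the tool goes at most 41.7 mm and 7.16 degrees, less where a joint would pass 70% of its speed; a pose out of reach is approached as far as the arm can. A call with a number of a shift or a turn outside -1 to 1 is refused whole. A call with a gripper value outside its range is refused whole. The fingers move at their own pace and stop on an object; "force" is the grip in N (left out, the last holds). Time passes only in rows, so rows that repeat a pose let the fingers close. It gives the time, the measured TCP pose, the force, the opening and the grip force at its end, in the units of the state.
- get_obs(): the state, without advancing time (a new reading comes with each control period).
- grab_frame(name): name is "side" or "top"; returns a dict with "frame" (420x560x3 uint8, red, green, blue), "z_map" (420x560 float32, m along the optical axis (not along the pixel's ray), 0 where there is no reading), "vfov" (degrees; the focal length in pixels is half the picture's height over the tangent of half this angle, whatever the lens; pixels are square), "cx", "cy" (the principal point, pixels), "R" (3x3) and "t" (3): a world point X has camera coordinates R X + t. Camera axes: x right, y down, z forward; pixel columns grow to the right and rows downward; lengths in m; the calibration is good to about 2 mm. A picture is of the moment at which its call begins.
- hand_in(): hands the job in; it is judged then, once.
The state is a dict: "clock": time; "joints": joint angles; "qvel": joint speeds; "tau": joint torques, N m; "tcp_pos": TCP position; "orientation": TCP orientation; "contact_force": force on the tool from outside, world axes, zero at the start; "moment": the same for the moment, N m; "grip_width": finger opening in m; "gripper_force": force on a finger pad.
Only numpy, scipy, OpenCV 4.12 (cv2) and the standard library are available. Lean on these libraries where they do the work, as an engineer would, in place of code of your own. Each camera call takes 0.05 s, during which the arm holds its last target. There are 200 camera calls.

## Working session

There is one attempt and no reset: what is moved stays moved. The work goes in short steps, Python scripts to look and compute and a tool call to move; the robot and the scene stay as the last step left them, time stands still between calls to the robot, and variables do not carry over. Pictures are saved under pics/ and viewed, at most 10 in all, crops included, and the job is handed in when it is done.

Besides the shell and the picture viewer there is one more tool, called after ">>>" as name([rows], argument=value, ...), one row to a line, values as JSON. drive_tool: Moves the arm, as the interface text tells. Its arguments: {"type":"object","properties":{"rows":{"type":"array","items":{"type":"object","properties":{"offset":{"type":"array","items":{"type":"number"}},"rotation":{"type":"array","items":{"type":"number"}},"claw":{"type":"number"}}}},"force":{"type":"number"}},"required":["rows"]}

```bash
mkdir -p pics; cat > h.py <<'E'
import numpy as np, cv2
from bench import get_obs, grab_frame, hand_in
def pts(f):
    h,w=f["z_map"].shape; fl=h/2/np.tan(np.radians(f["vfov"])/2)
    u,v=np.meshgrid(np.arange(w),np.arange(h)); z=f["z_map"]
    c=np.stack([(u-f["cx"])/fl*z,(v-f["cy"])/fl*z,z],-1)
    return (c-f["t"])@f["R"]   # world
def ray(f,u,v):
    h=f["z_map"].shape[0]; fl=h/2/np.tan(np.radians(f["vfov"])/2)
    d=np.array([(u-f["cx"])/fl,(v-f["cy"])/fl,1])@f["R"]
    return -np.array(f["t"])@f["R"],d
def plane(f,u,v,z):
    o,d=ray(f,u,v); return o+d*(z-o[2])/d[2]
def two(f,p,g,q):
    o1,d1=ray(f,*p);o2,d2=ray(g,*q)
    s=np.linalg.lstsq(np.stack([d1,-d2],1),o2-o1,rcond=None)[0]
    a,b=o1+s[0]*d1,o2+s[1]*d2
    return (a+b)/2,np.linalg.norm(a-b)
E
python3 - <<'E'
from h import *
import pickle
o=get_obs();print(o)
for n in("top","side"):
    f=grab_frame(n);pickle.dump(f,open(n+".pkl","wb"))
    cv2.imwrite(f"pics/{n}.png",cv2.resize(f["frame"][:,:,::-1],(800,600)))
    print(n,f["vfov"],f["cx"],f["cy"],np.round(f["R"],3).tolist(),f["t"])
E
```

```text
{'clock': 0.0, 'joints': array([-1.38308887,  0.47779475,  0.02232443,  1.55647571, -0.0115213 ,
        1.10930792, -0.08310579]), 'qvel': array([ 0.00013637,  0.00081146,  0.00059658, -0.0012039 ,  0.00017251,
       -0.00134974, -0.00045723]), 'tau': array([-1.09854800e-04, -5.96442819e+01,  1.60793625e+00, -2.81203938e+01,
        1.24320877e-02,  9.09651106e-03,  1.91646950e-05]), 'tcp_pos': array([0.19659393, 0.64509983, 0.23031877]), 'orientation': array([-4.62906418e-01, -3.10713620e+00,  2.90746204e-03]), 'contact_force': array([ 0.65530664, -0.57651687, -0.79796766]), 'moment': array([-0.03084153,  0.02207068, -0.03881553]), 'gripper_force': 0.0, 'grip_width': 0.08532091308336678}
top 53.98784948227273 285.5577894858537 206.4299905338388 [[-0.005, -1.0, -0.017], [-0.981, 0.009, -0.192], [0.192, 0.015, -0.981]] [0.14353937 0.65554785 0.84856746]
side 53.59552729583298 286.3548709814855 208.951598820684 [[-0.932, -0.362, -0.009], [-0.205, 0.546, -0.812], [0.299, -0.755, -0.583]] [0.62515962 0.15975749 0.81366812]
```

View pics/top.png

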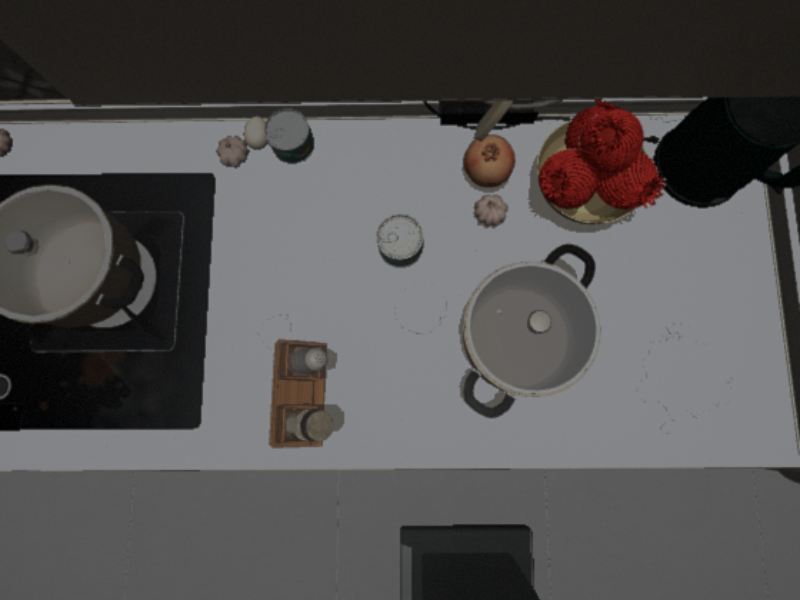

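View pics/side.png

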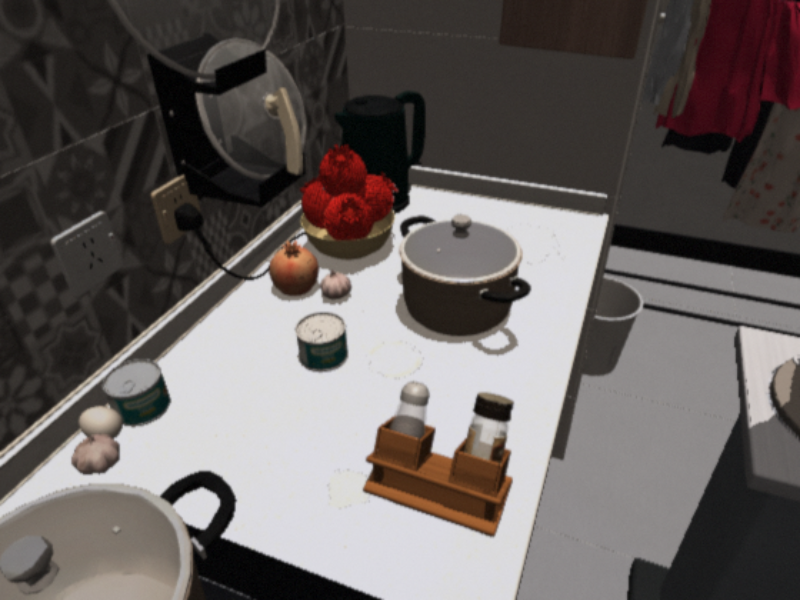

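The top view shows the lidded pot (knob ~(540,321) in the 800 px picture), the rack at (300,393) with the shaker in its rear cup (dome ~(315,358)) and the dark-capped jar in front. The side view shows the knob at (461,222), the shaker dome at (413,392) and the jar at (492,405). The tin at (400,240) and the garlic at (490,210) in the top view are clear of the work.

```bash
python3 - <<'E'
from h import *
import pickle
T,S=[pickle.load(open(n+".pkl","rb")) for n in("top","side")]
PT,PS=pts(T),pts(S)
for n,(f,P,boxes) in {"top":(T,PT,dict(knob=(362,208,396,240),shk=(196,236,234,266),jar=(196,280,238,312))),"side":(S,PS,dict(knob=(308,146,338,170),shk=(270,262,306,310),jar=(325,272,362,320)))}.items():
    for k,(a,b,c,d) in boxes.items():
        im=cv2.resize(f["frame"][b:d,a:c,::-1],None,fx=8,fy=8,interpolation=cv2.INTER_NEAREST)
        cv2.imwrite(f"pics/c_{n}_{k}.png",im)
# collage
ims=[cv2.resize(cv2.imread(f"pics/c_{n}_{k}.png"),(260,290)) for n in("top","side") for k in("knob","shk","jar")]
cv2.imwrite("pics/col.png",np.vstack([np.hstack(ims[:3]),np.hstack(ims[3:])]))
# wooden mask, points
for n,f,P in(("top",T,PT),("side",S,PS)):
    hsv=cv2.cvtColor(f["frame"],cv2.COLOR_RGB2HSV)
    m=(hsv[...,0]<15)&(hsv[...,1]>110)&(P[...,1]>.1)&(P[...,1]<.45)&(P[...,0]<.6)&(P[...,0]>.35)
    q=P[m];print(n,"wood",m.sum(),q.min(0).round(3),q.max(0).round(3))
    b=q[(q[:,2]<.025)]; print(" low z med",np.median(b[:,2]) if len(b) else None, cv2.minAreaRect(b[:,:2].astype(np.float32)*1000) if len(b) else 0)
    print(" all",cv2.minAreaRect(q[:,:2].astype(np.float32)*1000))
    # rim + tops
    m=(P[...,2]>.105)&(P[...,2]<.13)&(P[...,1]<.05)&(P[...,1]>-.4)&(P[...,0]>.35)&(P[...,0]<.8)
    q=P[m]; print(" rim",len(q),np.median(q[:,2]),cv2.minEnclosingCircle(q[:,:2].astype(np.float32)*1000))
    m=(P[...,2]>.155)&(P[...,1]<.05)&(P[...,1]>-.4)&(P[...,0]>.3)&(P[...,0]<.72)&(P[...,2]<.2)
    q=P[m]; print(" knob",len(q),q.mean(0).round(4),np.percentile(q[:,2],[5,50,95]).round(4)) if len(q) else 0
E
```

```text
top wood 975 [0.429 0.125 0.003] [0.588 0.36  0.961]
 low z med 0.009267209531391844 ((508.6983642578125, 317.6534729003906), (81.63672637939453, 158.13223266601562), 88.91580963134766)
 all ((507.24774169921875, 241.51039123535156), (233.95477294921875, 158.13536071777344), 88.90300750732422)
 rim 3828 0.12218361610011531 ((638.8165283203125, -101.13291931152344), 215.58628845214844)
 knob 222 [ 0.5973 -0.0389  0.1725] [0.1682 0.1729 0.1757]
side wood 4737 [0.427 0.276 0.002] [0.591 0.361 0.126]
 low z med 0.008425318751731645 ((509.08502197265625, 319.0133361816406), (84.20986938476562, 163.25799560546875), 88.99764251708984)
 all ((509.09307861328125, 318.8996887207031), (84.2795181274414, 163.61830139160156), 89.38602447509766)
 rim 1832 0.12157114668462524 ((639.8864135742188, -100.4099349975586), 215.6569061279297)
 knob 131 [ 0.5967 -0.0347  0.1701] [0.1577 0.1723 0.1751]
```

View pics/col.png

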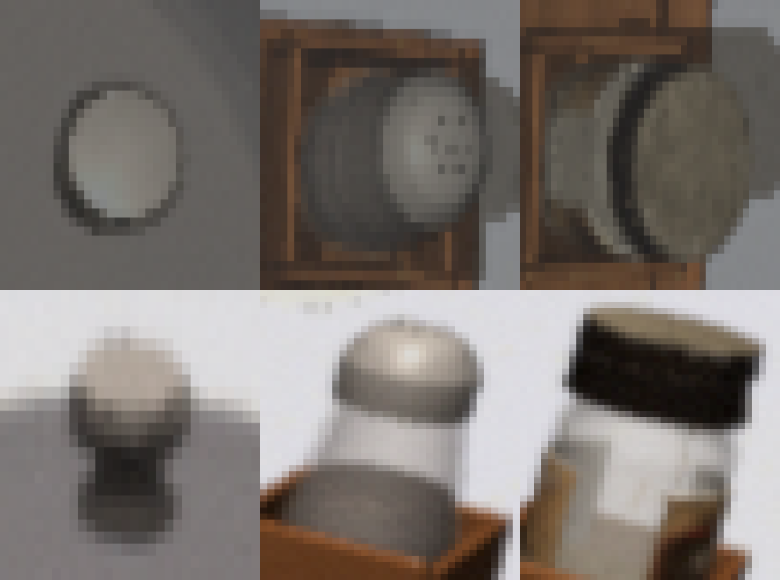

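The collage shows the knob as a clean disc in both views, the shaker's dome (with holes) leaning to -y out of its cup, and the dark-capped jar in the other cup.

```bash
python3 - <<'E'
from h import *
import pickle
T,S=[pickle.load(open(n+".pkl","rb")) for n in("top","side")]
PT,PS=pts(T),pts(S)
# knob: collage px -> image px
k1=(362+34*122/260,208+32*155/290); k2=(308+30*130/260,146+24*385-0) if 0 else (308+30*130/260,146+24*(395-290)/290)
print("knob 2view",two(T,k1,S,k2))
# dome centre (34mm dome) top: box 196,236 38x30 ; side: 270,262 36x48
d1=(196+38*(432-260)/260,236+30*150/290); d2=(270+36*(408-260)/260,262+48*(370-290)/290)
print("dome 2view",two(T,d1,S,d2))
for n,P in(("top",PT),("side",PS)):
    for nm,(x0,x1) in dict(shk=(.52,.60),jar=(.42,.50)).items():
        m=(P[...,0]>x0)&(P[...,0]<x1)&(P[...,1]>.2)&(P[...,1]<.36)&(P[...,2]>.088)&(P[...,2]<.14)
        q=P[m];print(n,nm,len(q),q.min(0).round(3),q.max(0).round(3),np.median(q,0).round(4))
        if nm=="shk" and n=="side":
            a=np.array([0,-.5,.866]); 
            s=q@a
            for lo in np.arange(s.min(),s.max(),.006):
                w=q[(s>=lo)&(s<lo+.006)]; 
                if len(w)>5: print("  ",lo.round(3),len(w),w.min(0).round(3),w.max(0).round(3))
    # wood edges
for n,f,P in(("top",T,PT),("side",S,PS)):
    hsv=cv2.cvtColor(f["frame"],cv2.COLOR_RGB2HSV)
    m=(hsv[...,0]<15)&(hsv[...,1]>110)&(P[...,1]>.2)&(P[...,1]<.45)&(P[...,0]<.6)&(P[...,0]>.4)&(P[...,2]<.1)
    r=cv2.boxPoints(cv2.minAreaRect(P[m][:,:2].astype(np.float32)*1000));print(r.round(1).tolist())
    q=P[m]; q=q[q[:,2]>.055]; print(" cuprim",q.min(0).round(3),q.max(0).round(3))
    c=np.array([.597,-.037]); r=np.linalg.norm(P[...,:2]-c,axis=-1)
    m=(abs(P[...,2]-.12)<.008)&(r>.075)&(r<.107); q=P[m][:,:2]
    for _ in range(5):
        A=np.c_[2*q,np.ones(len(q))];x=np.linalg.lstsq(A,(q**2).sum(1),rcond=None)[0];R=np.sqrt(x[2]+x[:2]@x[:2])
        e=np.linalg.norm(q-x[:2],axis=1)-R; q=q[e>-.0] if 0 else q
    h=cv2.convexHull(P[m][:,:2].astype(np.float32)); print(" rim",x[:2].round(4),R.round(4),cv2.minEnclosingCircle(h))
    m=(P[...,1]>.45)&(P[...,2]>.02)&(P[...,0]>.2)&(P[...,0]<.7)&(P[...,2]<.6);q=P[m]; print(" hob stuff",q.min(0).round(2),q.max(0).round(2)) if len(q) else 0
E
```

```text
knob 2view (array([ 0.59786386, -0.04162352,  0.16703563]), np.float64(0.00039336339892259497))
dome 2view (array([0.55529411, 0.27355026, 0.10061926]), np.float64(0.0010949382185633269))
top shk 283 [0.539 0.258 0.088] [0.572 0.306 0.118] [0.5547 0.2768 0.1083]
top jar 529 [0.44  0.246 0.089] [0.482 0.307 0.129] [0.462  0.2716 0.1154]
side shk 457 [0.539 0.261 0.088] [0.572 0.303 0.118] [0.553  0.2867 0.1035]
   -0.074 56 [0.541 0.29  0.088] [0.572 0.303 0.094]
   -0.068 72 [0.54  0.28  0.089] [0.571 0.298 0.098]
   -0.062 66 [0.54  0.278 0.091] [0.571 0.295 0.103]
   -0.056 72 [0.539 0.276 0.095] [0.572 0.292 0.109]
   -0.05 71 [0.539 0.27  0.101] [0.571 0.289 0.114]
   -0.044 74 [0.541 0.265 0.107] [0.571 0.286 0.116]
   -0.038 46 [0.545 0.261 0.109] [0.568 0.278 0.118]
side jar 863 [0.44  0.247 0.088] [0.483 0.309 0.131] [0.4598 0.2873 0.1093]
[[428.79998779296875, 278.8999938964844], [587.0, 274.79998779296875], [589.0999755859375, 356.5], [430.8999938964844, 360.6000061035156]]
 cuprim [0.434 0.276 0.055] [0.584 0.339 0.084]
 rim [ 0.5975 -0.0391] 0.089 ((0.5975134968757629, -0.0392165444791317), 0.09861909598112106)
 hob stuff [0.51 0.5  0.02] [0.7  0.79 0.24]
[[426.6000061035156, 278.29998779296875], [590.0, 275.5], [591.4000244140625, 359.70001220703125], [428.1000061035156, 362.5]]
 cuprim [0.434 0.284 0.055] [0.583 0.341 0.087]
 rim [ 0.5976 -0.0389] 0.0895 ((0.5969404578208923, -0.03838964179158211), 0.09905599802732468)
 hob stuff [0.61 0.5  0.11] [0.7  0.66 0.24]
```

>>> drive_tool([
  {"offset": [-0.2, -0.18, -0.2], "rotation": [0, 0, 0.06], "claw": 1},
  {"offset": [-0.4, -0.37, -0.2], "rotation": [0, 0, 0.12], "claw": 1},
  {"offset": [-0.6, -0.55, -0.2], "rotation": [0, 0, 0.18], "claw": 1},
  {"offset": [-0.8, -0.74, -0.2], "rotation": [0, 0, 0.24], "claw": 1},
  {"offset": [-1, -0.92, -0.2], "rotation": [0, 0, 0.3], "claw": 1},
  {"offset": [-1, -0.92, -0.2], "rotation": [0, 0, 0.36], "claw": 1},
  {"offset": [-1, -0.92, -0.2], "rotation": [0, 0, 0.42], "claw": 1},
  {"offset": [-1, -0.92, -0.2], "rotation": [0, 0, 0.48], "claw": 1},
  {"offset": [-1, -0.92, -0.2], "rotation": [0, 0, 0.54], "claw": 1},
  {"offset": [-1, -0.92, -0.2], "rotation": [0, 0, 0.6], "claw": 1},
  {"offset": [-1, -0.92, -0.2], "rotation": [0, 0, 0.637], "claw": 1},
  {"offset": [-1, -0.92, -0.2], "rotation": [0, 0, 0.637], "claw": 1},
])

```text
clock: 1.1
tcp_pos: [0.2998, 0.4697, 0.2609]
orientation: [2.223, 2.219, -0.001]
contact_force: [-0.5, -0.9, 0.2]
grip_width: 0.085
gripper_force: 0.0
```

>>> drive_tool([
  {"offset": [-0.2, 0.12, 0], "rotation": [0, 0, 0], "claw": 1},
  {"offset": [-0.42, 0.25, 0], "rotation": [0, 0, 0], "claw": 1},
  {"offset": [-0.64, 0.37, 0], "rotation": [0, 0, 0], "claw": 1},
  {"offset": [-0.85, 0.5, 0], "rotation": [0, 0, 0], "claw": 1},
])

```text
clock: 1.43
tcp_pos: [0.3754, 0.3408, 0.2611]
orientation: [2.216, 2.226, -0.001]
contact_force: [1.0, 0.5, -0.1]
grip_width: 0.0851
gripper_force: 0.0
```

>>> drive_tool([
  {"offset": [-0.2, 0.12, 0], "rotation": [0, 0, 0], "claw": 1},
  {"offset": [-0.42, 0.25, 0], "rotation": [0, 0, 0], "claw": 1},
  {"offset": [-0.64, 0.37, 0], "rotation": [0, 0, 0], "claw": 1},
  {"offset": [-0.85, 0.5, 0], "rotation": [0, 0, 0], "claw": 1},
])

```text
clock: 1.77
tcp_pos: [0.4505, 0.2131, 0.2613]
orientation: [-2.217, -2.226, 0.0]
contact_force: [0.6, 0.2, 0.6]
grip_width: 0.0856
gripper_force: 0.0
```

>>> drive_tool([
  {"offset": [-0.2, 0.12, 0], "rotation": [0, 0, 0], "claw": 1},
  {"offset": [-0.42, 0.25, 0], "rotation": [0, 0, 0], "claw": 1},
  {"offset": [-0.64, 0.37, 0], "rotation": [0, 0, 0], "claw": 1},
  {"offset": [-0.85, 0.5, 0], "rotation": [0, 0, 0], "claw": 1},
])

```text
clock: 2.1
tcp_pos: [0.5257, 0.0857, 0.2613]
orientation: [-2.217, -2.226, 0.0]
contact_force: [-0.1, 0.6, 0.1]
grip_width: 0.0855
gripper_force: 0.0
```

>>> drive_tool([
  {"offset": [-0.2, 0.12, 0], "rotation": [0, 0, 0], "claw": 1},
  {"offset": [-0.42, 0.25, 0], "rotation": [0, 0, 0], "claw": 1},
  {"offset": [-0.64, 0.37, 0], "rotation": [0, 0, 0], "claw": 1},
  {"offset": [-0.85, 0.5, 0], "rotation": [0, 0, 0], "claw": 1},
  {"offset": [-0.85, 0.5, 0], "rotation": [0, 0, 0], "claw": 1},
  {"offset": [-0.85, 0.5, 0], "rotation": [0, 0, 0], "claw": 1},
  {"offset": [-0.85, 0.5, 0], "rotation": [0, 0, 0], "claw": 1},
])

```text
clock: 2.68
tcp_pos: [0.6002, -0.0393, 0.2608]
orientation: [-2.218, -2.223, 0.001]
contact_force: [-0.0, 0.6, 0.1]
grip_width: 0.0852
gripper_force: 0.0
```

>>> drive_tool([
  {"offset": [0, -0.018, 0.15], "rotation": [0, 0, 0], "claw": 1},
  {"offset": [0, -0.018, 0.3], "rotation": [0, 0, 0], "claw": 1},
  {"offset": [0, -0.018, 0.45], "rotation": [0, 0, 0], "claw": 1},
  {"offset": [0, -0.018, 0.58], "rotation": [0, 0, 0], "claw": 1},
  {"offset": [0, -0.018, 0.68], "rotation": [0, 0, 0], "claw": 1},
  {"offset": [0, -0.018, 0.74], "rotation": [0, 0, 0], "claw": 1},
  {"offset": [0, -0.018, 0.74], "rotation": [0, 0, 0], "claw": 1},
  {"offset": [0, -0.018, 0.74], "rotation": [0, 0, 0], "claw": 1},
])

```text
clock: 3.35
tcp_pos: [0.5977, -0.0386, 0.1505]
orientation: [-2.218, -2.224, 0.0]
contact_force: [0.4, -0.2, 0.3]
grip_width: 0.0853
gripper_force: 0.0
```

>>> drive_tool([
  {"offset": [0, 0, 0], "rotation": [0, 0, 0], "claw": 0.5},
  {"offset": [0, 0, 0], "rotation": [0, 0, 0], "claw": 0.4},
  {"offset": [0, 0, 0], "rotation": [0, 0, 0], "claw": 0.3},
  {"offset": [0, 0, 0], "rotation": [0, 0, 0], "claw": 0.2},
  {"offset": [0, 0, 0], "rotation": [0, 0, 0], "claw": 0},
  {"offset": [0, 0, 0], "rotation": [0, 0, 0], "claw": 0},
  {"offset": [0, 0, 0], "rotation": [0, 0, 0], "claw": 0},
  {"offset": [0, 0, 0], "rotation": [0, 0, 0], "claw": 0},
  {"offset": [0, 0, 0], "rotation": [0, 0, 0], "claw": 0},
  {"offset": [0, 0, 0], "rotation": [0, 0, 0], "claw": 0},
], force=50)

```text
clock: 4.18
tcp_pos: [0.5982, -0.0398, 0.1511]
orientation: [2.22, 2.222, 0.002]
contact_force: [-1.6, 0.6, 5.9]
grip_width: 0.0285
gripper_force: 48.8
```

>>> drive_tool([
  {"offset": [0, 0, 0], "rotation": [0, 0, 0], "claw": 0.6},
  {"offset": [0, 0, 0], "rotation": [0, 0, 0], "claw": 0.6},
  {"offset": [0, 0, 0], "rotation": [0, 0, 0], "claw": 0.6},
  {"offset": [0, 0, 0.03], "rotation": [0, 0, 0], "claw": 0.6},
  {"offset": [0, 0, 0.03], "rotation": [0, 0, 0], "claw": 0.6},
  {"offset": [0, 0, 0.03], "rotation": [0, 0, 0], "claw": 0.6},
])

```text
clock: 4.68
tcp_pos: [0.5975, -0.0397, 0.1453]
orientation: [-2.22, -2.222, 0.001]
contact_force: [0.5, 0.0, 1.0]
grip_width: 0.0513
gripper_force: 0.0
```

>>> drive_tool([
  {"offset": [0, 0, 0], "rotation": [0, 0, 0], "claw": 0.3},
  {"offset": [0, 0, 0], "rotation": [0, 0, 0], "claw": 0.2},
  {"offset": [0, 0, 0], "rotation": [0, 0, 0], "claw": 0},
  {"offset": [0, 0, 0], "rotation": [0, 0, 0], "claw": 0},
  {"offset": [0, 0, 0], "rotation": [0, 0, 0], "claw": 0},
  {"offset": [0, 0, 0], "rotation": [0, 0, 0], "claw": 0},
  {"offset": [0, 0, 0], "rotation": [0, 0, 0], "claw": 0},
  {"offset": [0, 0, 0], "rotation": [0, 0, 0], "claw": 0},
], force=40)

```text
clock: 5.35
tcp_pos: [0.598, -0.0398, 0.146]
orientation: [2.22, 2.222, 0.001]
contact_force: [0.9, 0.5, 2.7]
grip_width: 0.0283
gripper_force: 39.4
```

>>> drive_tool([
  {"offset": [0, 0, -0.02], "rotation": [0, 0, 0], "claw": 0},
  {"offset": [0, 0, -0.04], "rotation": [0, 0, 0], "claw": 0},
  {"offset": [0, 0, -0.06], "rotation": [0, 0, 0], "claw": 0},
  {"offset": [0, 0, -0.08], "rotation": [0, 0, 0], "claw": 0},
  {"offset": [0, 0, -0.08], "rotation": [0, 0, 0], "claw": 0},
  {"offset": [0, 0, -0.08], "rotation": [0, 0, 0], "claw": 0},
  {"offset": [0, 0, -0.08], "rotation": [0, 0, 0], "claw": 0},
], force=50)

```text
clock: 5.93
tcp_pos: [0.5977, -0.0397, 0.1577]
orientation: [-2.22, -2.222, 0.0]
contact_force: [0.3, -0.5, -4.4]
grip_width: 0.0282
gripper_force: 49.5
```

```bash
python3 - <<'E'
from h import *
f=grab_frame("side"); cv2.imwrite("pics/lift.png",cv2.resize(f["frame"][60:270,200:480,::-1],None,fx=2.5,fy=2.5)); print(get_obs()["contact_force"])
E
```

```text
[-0.13424701  0.06370731 -3.98525968]
```

View pics/lift.png

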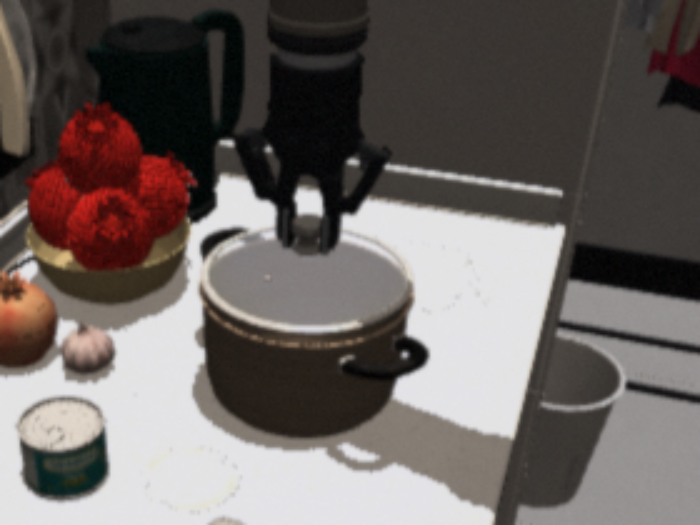

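The lid hangs level in the fingers, about 12 mm above the rim (knob at (308,230) in the crop), and the wrench reads its weight.

>>> drive_tool([
  {"offset": [0, 0, -0.1], "rotation": [0, 0, 0], "claw": 0},
  {"offset": [0, 0, -0.2], "rotation": [0, 0, 0], "claw": 0},
  {"offset": [0, 0, -0.3], "rotation": [0, 0, 0], "claw": 0},
  {"offset": [-0.08, 0, -0.32], "rotation": [0, 0, 0], "claw": 0},
  {"offset": [-0.2, 0, -0.32], "rotation": [0, 0, 0], "claw": 0},
  {"offset": [-0.34, -0.03, -0.32], "rotation": [0, 0, 0], "claw": 0},
  {"offset": [-0.48, -0.06, -0.32], "rotation": [0, 0, 0], "claw": 0},
  {"offset": [-0.62, -0.09, -0.32], "rotation": [0, 0, 0], "claw": 0},
  {"offset": [-0.76, -0.11, -0.32], "rotation": [0, 0, 0], "claw": 0},
  {"offset": [-0.9, -0.12, -0.32], "rotation": [0, 0, 0], "claw": 0},
])

```text
clock: 6.82
tcp_pos: [0.5787, -0.1769, 0.205]
orientation: [-2.221, -2.221, 0.001]
contact_force: [0.1, -0.1, -4.7]
grip_width: 0.0284
gripper_force: 49.9
```

>>> drive_tool([
  {"offset": [-0.14, 0, 0], "rotation": [0, 0, 0], "claw": 0},
  {"offset": [-0.28, 0, 0], "rotation": [0, 0, 0], "claw": 0},
  {"offset": [-0.42, 0, 0], "rotation": [0, 0, 0], "claw": 0},
  {"offset": [-0.56, 0, 0], "rotation": [0, 0, 0], "claw": 0},
  {"offset": [-0.7, 0, 0], "rotation": [0, 0, 0], "claw": 0},
  {"offset": [-0.8, 0, 0], "rotation": [0, 0, 0], "claw": 0},
  {"offset": [-0.86, 0, 0], "rotation": [0, 0, 0], "claw": 0},
  {"offset": [-0.86, 0, 0], "rotation": [0, 0, 0], "claw": 0},
  {"offset": [-0.86, 0, 0], "rotation": [0, 0, 0], "claw": 0},
])

```text
clock: 7.57
tcp_pos: [0.5796, -0.3039, 0.2052]
orientation: [-2.221, -2.221, 0.0]
contact_force: [0.2, 1.0, -3.5]
grip_width: 0.0283
gripper_force: 49.9
```

>>> drive_tool([
  {"offset": [0, 0, 0.12], "rotation": [0, 0, 0], "claw": 0},
  {"offset": [0, 0, 0.26], "rotation": [0, 0, 0], "claw": 0},
  {"offset": [0, 0, 0.4], "rotation": [0, 0, 0], "claw": 0},
  {"offset": [0, 0, 0.54], "rotation": [0, 0, 0], "claw": 0},
  {"offset": [0, 0, 0.68], "rotation": [0, 0, 0], "claw": 0},
  {"offset": [0, 0, 0.82], "rotation": [0, 0, 0], "claw": 0},
  {"offset": [0, 0, 0.93], "rotation": [0, 0, 0], "claw": 0},
  {"offset": [0, 0, 0.98], "rotation": [0, 0, 0], "claw": 0},
  {"offset": [0, 0, 1], "rotation": [0, 0, 0], "claw": 0},
  {"offset": [0, 0, 1], "rotation": [0, 0, 0], "claw": 0},
])

```text
clock: 8.4
tcp_pos: [0.5803, -0.3028, 0.0555]
orientation: [-2.218, -2.223, -0.0]
contact_force: [-0.2, -0.2, -2.9]
grip_width: 0.0283
gripper_force: 49.9
```

Lower the last 27 mm gently.

>>> drive_tool([
  {"offset": [0, 0, 0.05], "rotation": [0, 0, 0], "claw": 0},
  {"offset": [0, 0, 0.1], "rotation": [0, 0, 0], "claw": 0},
  {"offset": [0, 0, 0.14], "rotation": [0, 0, 0], "claw": 0},
  {"offset": [0, 0, 0.16], "rotation": [0, 0, 0], "claw": 0},
  {"offset": [0, 0, 0.17], "rotation": [0, 0, 0], "claw": 0},
  {"offset": [0, 0, 0.175], "rotation": [0, 0, 0], "claw": 0},
  {"offset": [0, 0, 0.18], "rotation": [0, 0, 0], "claw": 0},
  {"offset": [0, 0, 0.18], "rotation": [0, 0, 0], "claw": 0},
  {"offset": [0, 0, 0.18], "rotation": [0, 0, 0], "claw": 0},
])

```text
clock: 9.15
tcp_pos: [0.5802, -0.3039, 0.029]
orientation: [2.22, 2.222, 0.0]
contact_force: [0.6, -1.1, -4.5]
grip_width: 0.028
gripper_force: 49.9
```

>>> drive_tool([
  {"offset": [0, 0, 0.006], "rotation": [0, 0, 0], "claw": 0},
  {"offset": [0, 0, 0.012], "rotation": [0, 0, 0], "claw": 0},
  {"offset": [0, 0, 0.012], "rotation": [0, 0, 0], "claw": 0},
  {"offset": [0, 0, 0.012], "rotation": [0, 0, 0], "claw": 0},
])

```text
clock: 9.48
tcp_pos: [0.5804, -0.304, 0.0284]
orientation: [2.22, 2.222, 0.001]
contact_force: [-2.1, 2.1, 6.6]
grip_width: 0.0276
gripper_force: 50.5
```

>>> drive_tool([
  {"offset": [0, 0, 0], "rotation": [0, 0, 0], "claw": 0.4},
  {"offset": [0, 0, 0], "rotation": [0, 0, 0], "claw": 0.7},
  {"offset": [0, 0, 0], "rotation": [0, 0, 0], "claw": 1},
  {"offset": [0, 0, 0], "rotation": [0, 0, 0], "claw": 1},
  {"offset": [0, 0, 0], "rotation": [0, 0, 0], "claw": 1},
  {"offset": [0, 0, 0], "rotation": [0, 0, 0], "claw": 1},
  {"offset": [0, 0, 0], "rotation": [0, 0, 0], "claw": 1},
  {"offset": [0, 0, -0.1], "rotation": [0, 0, 0], "claw": 1},
  {"offset": [0, 0, -0.3], "rotation": [0, 0, 0], "claw": 1},
  {"offset": [0, 0, -0.55], "rotation": [0, 0, 0], "claw": 1},
  {"offset": [0, 0, -0.8], "rotation": [0, 0, 0], "claw": 1},
  {"offset": [0, 0, -1], "rotation": [0, 0, 0], "claw": 1},
  {"offset": [0, 0, -1], "rotation": [0, 0, 0], "claw": 1},
  {"offset": [0, 0, -1], "rotation": [0, 0, 0], "claw": 1},
])

```text
clock: 10.65
tcp_pos: [0.5812, -0.3047, 0.1803]
orientation: [2.217, 2.219, 0.004]
contact_force: [0.5, 0.5, -0.9]
grip_width: 0.0855
gripper_force: 0.0
```

```bash
python3 - <<'E'
from h import *
f=grab_frame("side"); cv2.imwrite("pics/placed.png",cv2.resize(f["frame"][:,:,::-1],(800,600)))
P=pts(f)
m=(P[...,1]>.42)&(P[...,1]<.8)&(P[...,2]>.03)&(P[...,0]<.9)&(P[...,2]<.4)
T=grab_frame("top");Q=pts(T);m2=(Q[...,1]>.42)&(Q[...,1]<.8)&(Q[...,2]>.03)&(Q[...,0]<.9)&(Q[...,2]<.4)
a=np.vstack([P[m],Q[m2]])
for y in np.arange(.42,.6,.03):
    w=a[(a[:,1]>=y)&(a[:,1]<y+.03)]
    if len(w): print(y.round(2),len(w),np.percentile(w,[1,99],axis=0).round(3).tolist())
print(get_obs()["joints"].round(3))
E
```

```text
0.42 54 [[0.893, 0.428, 0.03], [0.9, 0.449, 0.037]]
0.45 6 [[0.897, 0.451, 0.03], [0.9, 0.454, 0.032]]
0.48 166 [[0.64, 0.503, 0.172], [0.675, 0.51, 0.183]]
0.51 1037 [[0.622, 0.51, 0.169], [0.693, 0.539, 0.183]]
0.54 3640 [[0.61, 0.542, 0.037], [0.785, 0.57, 0.2]]
0.57 4996 [[0.614, 0.57, 0.066], [0.777, 0.6, 0.209]]
[-0.028  0.556  0.595  1.69  -0.358  1.007  0.692]
```

View pics/placed.png

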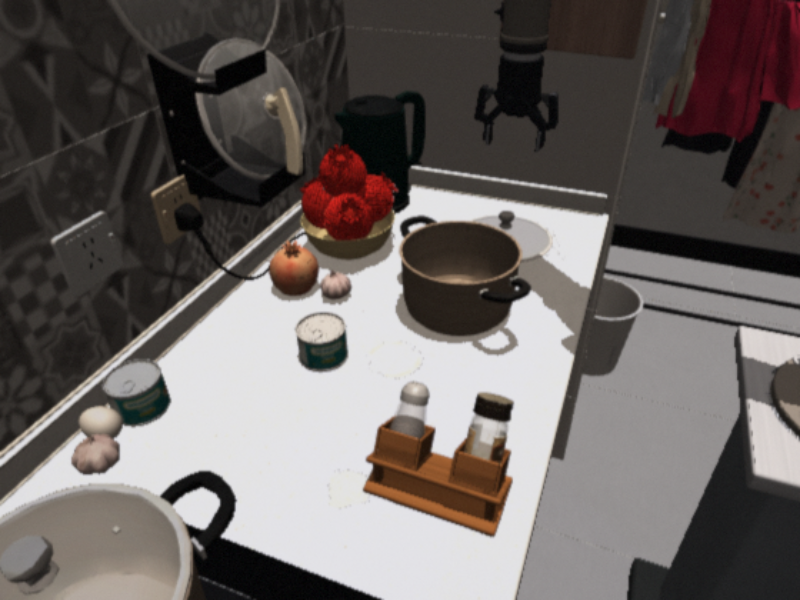

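The side view shows the lid flat on the worktop with its knob up at (506,215), behind and right of the open pot. The pot, rack, tin and garlic have not moved. Now go to the shaker.

>>> drive_tool([
  {"offset": [0, 0, -0.25], "rotation": [0, 0, 0], "claw": 1},
  {"offset": [0.1, 0, -0.5], "rotation": [0, 0, 0], "claw": 1},
  {"offset": [0.3, 0, -0.66], "rotation": [0, 0, 0], "claw": 1},
  {"offset": [0.5, 0, -0.66], "rotation": [0, 0, 0], "claw": 1},
  {"offset": [0.75, 0, -0.66], "rotation": [0, 0, 0], "claw": 1},
  {"offset": [1, 0, -0.66], "rotation": [0, 0, 0], "claw": 1},
])

```text
clock: 11.25
tcp_pos: [0.579, -0.1526, 0.2751]
orientation: [-2.221, -2.22, 0.002]
contact_force: [-0.3, -0.2, 0.7]
grip_width: 0.0857
gripper_force: 0.0
```

>>> drive_tool([
  {"offset": [0.25, 0, 0], "rotation": [0, 0, 0], "claw": 1},
  {"offset": [0.5, 0, 0], "rotation": [0, 0, 0], "claw": 1},
  {"offset": [0.75, 0, 0], "rotation": [0, 0, 0], "claw": 1},
  {"offset": [1, 0, 0], "rotation": [0, 0, 0], "claw": 1},
])

```text
clock: 11.58
tcp_pos: [0.5786, -0.0019, 0.2746]
orientation: [-2.219, -2.221, 0.004]
contact_force: [0.8, -0.1, -0.0]
grip_width: 0.0854
gripper_force: 0.0
```

>>> drive_tool([
  {"offset": [0.25, 0, 0], "rotation": [0, 0, 0], "claw": 1},
  {"offset": [0.5, 0, 0], "rotation": [0, 0, 0], "claw": 1},
  {"offset": [0.75, 0, 0], "rotation": [0, 0, 0], "claw": 1},
  {"offset": [1, 0, 0], "rotation": [0, 0, 0], "claw": 1},
])

```text
clock: 11.92
tcp_pos: [0.5784, 0.148, 0.2746]
orientation: [-2.219, -2.222, 0.004]
contact_force: [0.4, 0.2, 0.8]
grip_width: 0.0854
gripper_force: 0.0
```

>>> drive_tool([
  {"offset": [0.25, -0.04, 0], "rotation": [0, 0, 0], "claw": 1},
  {"offset": [0.5, -0.08, 0], "rotation": [0, 0, 0], "claw": 1},
  {"offset": [0.75, -0.12, 0], "rotation": [0, 0, 0], "claw": 1},
  {"offset": [1, -0.17, 0], "rotation": [0, 0, 0], "claw": 1},
])

```text
clock: 12.25
tcp_pos: [0.5528, 0.2976, 0.2744]
orientation: [-2.22, -2.222, 0.005]
contact_force: [0.6, -0.5, -0.7]
grip_width: 0.0853
gripper_force: 0.0
```

>>> drive_tool([
  {"offset": [0.2, 0, 0], "rotation": [0, -0.05, 0], "claw": 1},
  {"offset": [0.4, 0, 0], "rotation": [0, -0.1, 0], "claw": 1},
  {"offset": [0.5, 0, 0.1], "rotation": [0, -0.15, 0], "claw": 1},
  {"offset": [0.5, 0, 0.2], "rotation": [0, -0.2, 0], "claw": 1},
  {"offset": [0.5, 0, 0.3], "rotation": [0, -0.25, 0], "claw": 1},
  {"offset": [0.5, 0, 0.4], "rotation": [0, -0.3, 0], "claw": 1},
  {"offset": [0.5, 0, 0.5], "rotation": [0, -0.35, 0], "claw": 1},
  {"offset": [0.5, 0, 0.5], "rotation": [0, -0.393, 0], "claw": 1},
  {"offset": [0.5, 0, 0.5], "rotation": [0, -0.393, 0], "claw": 1},
  {"offset": [0.5, 0, 0.5], "rotation": [0, -0.393, 0], "claw": 1},
])

```text
clock: 13.08
tcp_pos: [0.553, 0.3716, 0.1982]
orientation: [1.756, 1.762, -0.733]
contact_force: [-0.5, -0.9, 0.6]
grip_width: 0.0851
gripper_force: 0.0
```

```bash
cat >> h.py <<'E'
from scipy.spatial.transform import Rotation as Ro
def go(p,R):
    o=get_obs();R0=Ro.from_rotvec(o["orientation"]).as_matrix()
    print("pos",o["tcp_pos"].round(4),"joints",o["joints"].round(2)); print(R0.round(3).tolist())
    print("offset",((R0.T@(np.array(p)-o["tcp_pos"]))/.15).round(3),"rot",(Ro.from_matrix(R0.T@R).as_rotvec()/2).round(3))
def tool(p): # closing along world x, pitch p deg below horizontal towards -y
    c,s=np.cos(np.radians(p)),np.sin(np.radians(p)); return np.array([[0,1,0],[s,0,-c],[-c,0,-s]])
E
python3 - <<'E'
from h import *
go([.5555,.270,.069],tool(45))
E
```

```text
pos [0.553  0.3716 0.1982] joints [-1.21  0.9   0.58  1.26  0.13  1.62 -0.72]
[[-0.004, 1.0, -0.0], [0.705, 0.002, -0.709], [-0.709, -0.003, -0.705]]
offset [0.133 0.017 1.088] rot [-0.     0.001  0.002]
```

>>> drive_tool([
  {"offset": [0.133, 0.017, 0.15], "rotation": [0, 0, 0], "claw": 1},
  {"offset": [0.133, 0.017, 0.3], "rotation": [0, 0, 0], "claw": 1},
  {"offset": [0.133, 0.017, 0.45], "rotation": [0, 0, 0], "claw": 1},
  {"offset": [0.133, 0.017, 0.6], "rotation": [0, 0, 0], "claw": 1},
  {"offset": [0.133, 0.017, 0.72], "rotation": [0, 0, 0], "claw": 1},
  {"offset": [0.133, 0.017, 0.82], "rotation": [0, 0, 0], "claw": 1},
  {"offset": [0.133, 0.017, 0.91], "rotation": [0, 0, 0], "claw": 1},
  {"offset": [0.133, 0.017, 1], "rotation": [0, 0, 0], "claw": 1},
  {"offset": [0.133, 0.017, 1], "rotation": [0, 0, 0], "claw": 1},
  {"offset": [0.133, 0.017, 1], "rotation": [0, 0, 0], "claw": 1},
])

```text
clock: 13.92
tcp_pos: [0.5573, 0.2779, 0.0825]
orientation: [1.763, 1.759, -0.727]
contact_force: [0.0, 0.8, 0.6]
grip_width: 0.0852
gripper_force: 0.0
```

```bash
python3 - <<'E'
from h import *
go([.5555,.270,.069],tool(45))
f=grab_frame("side"); a=cv2.resize(f["frame"][200:400,200:400,::-1],(400,400))
f=grab_frame("top"); b=cv2.resize(f["frame"][170:340,130:300,::-1],(400,400))
cv2.imwrite("pics/pre.png",np.hstack([a,b]))
E
```

```text
pos [0.5573 0.2779 0.0825] joints [-1.16  0.94  0.56  1.5   0.14  1.32 -0.76]
[[0.002, 1.0, -0.0], [0.708, -0.002, -0.706], [-0.706, 0.001, -0.708]]
offset [ 0.026 -0.012  0.101] rot [-0.    -0.001 -0.001]
```

View pics/pre.png

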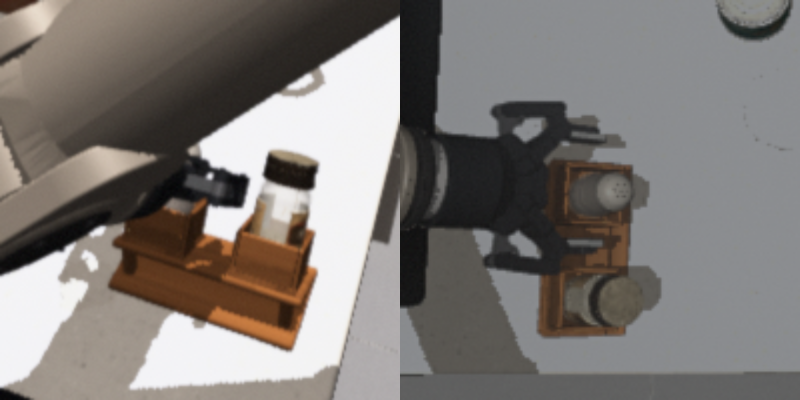

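The fingers straddle the shaker symmetrically in the top view (shaker at (608,190), fingers at (590,130) and (590,245)) and are clear of the jar.

>>> drive_tool([
  {"offset": [0.01, -0.01, 0.05], "rotation": [0, 0, 0], "claw": 1},
  {"offset": [0.018, -0.01, 0.1], "rotation": [0, 0, 0], "claw": 1},
  {"offset": [0.018, -0.01, 0.12], "rotation": [0, 0, 0], "claw": 1},
  {"offset": [0.018, -0.01, 0.12], "rotation": [0, 0, 0], "claw": 1},
  {"offset": [0.018, -0.01, 0.12], "rotation": [0, 0, 0], "claw": 0.6},
  {"offset": [0.018, -0.01, 0.12], "rotation": [0, 0, 0], "claw": 0.5},
  {"offset": [0.018, -0.01, 0.12], "rotation": [0, 0, 0], "claw": 0.4},
  {"offset": [0.018, -0.01, 0.12], "rotation": [0, 0, 0], "claw": 0.3},
  {"offset": [0.018, -0.01, 0.12], "rotation": [0, 0, 0], "claw": 0.2},
  {"offset": [0.018, -0.01, 0.12], "rotation": [0, 0, 0], "claw": 0.2},
  {"offset": [0.018, -0.01, 0.12], "rotation": [0, 0, 0], "claw": 0.2},
  {"offset": [0.018, -0.01, 0.12], "rotation": [0, 0, 0], "claw": 0.2},
  {"offset": [0.018, -0.01, 0.12], "rotation": [0, 0, 0], "claw": 0.2},
], force=40)

```text
clock: 15.1
tcp_pos: [0.5553, 0.2687, 0.0665]
orientation: [1.759, 1.761, -0.728]
contact_force: [-0.4, 1.4, 3.9]
grip_width: 0.0364
gripper_force: 39.3
```

```bash
python3 - <<'E'
from h import *
go([.5555,.270,.069],tool(45))
f=grab_frame("top"); b=cv2.resize(f["frame"][215:285,170:270,::-1],(800,560),interpolation=cv2.INTER_CUBIC)
cv2.imwrite("pics/grip.png",cv2.convertScaleAbs(b,alpha=1.8))
P=pts(f); m=(P[...,0]>.535)&(P[...,0]<.58)&(P[...,1]>.24)&(P[...,1]<.27)&(P[...,2]>.08)
q=P[m]; print(q.min(0).round(4),q.max(0).round(4))
q=P[(abs(P[...,0]-.5555)<.008)&(P[...,1]>.24)&(P[...,1]<.35)]; q=q[q[:,1].argsort()]; print(q[::6,1:].round(3).tolist())
E
```

```text
pos [0.5553 0.2687 0.0665] joints [-1.16  0.96  0.56  1.53  0.14  1.28 -0.76]
[[-0.001, 1.0, 0.001], [0.707, 0.001, -0.707], [-0.707, 0.0, -0.707]]
offset [-0.005  0.002 -0.018] rot [0.001 0.    0.   ]
[0.5372 0.2573 0.081 ] [0.5789 0.2698 0.1167]
[[0.241, 0.005], [0.242, -0.004], [0.244, -0.001], [0.247, -0.0], [0.249, 0.001], [0.251, 0.0], [0.253, 0.001], [0.256, 0.0], [0.256, -0.004], [0.258, 0.001], [0.259, 0.104], [0.26, 0.107], [0.261, -0.001], [0.261, -0.002], [0.262, 0.108], [0.263, -0.001], [0.264, 0.111], [0.265, 0.114], [0.265, 0.113], [0.266, 0.109], [0.268, -0.001], [0.268, 0.112], [0.269, 0.117], [0.269, 0.113], [0.27, -0.002], [0.271, 0.114], [0.272, -0.0], [0.273, 0.116], [0.274, 0.0], [0.276, 0.115], [0.277, 0.117], [0.278, 0.112], [0.28, 0.114], [0.282, 0.112], [0.284, 0.113], [0.285, 0.109], [0.287, 0.11], [0.29, 0.104], [0.293, 0.1], [0.295, 0.098], [0.296, 0.093], [0.298, 0.092], [0.301, 0.09], [0.303, 0.089], [0.306, 0.086], [0.309, 0.082], [0.31, 0.079], [0.312, 0.077], [0.315, 0.076], [0.315, 0.072], [0.316, 0.127], [0.317, 0.074], [0.317, 0.13], [0.318, 0.134], [0.319, 0.131], [0.32, 0.08], [0.321, 0.135], [0.321, 0.076], [0.322, 0.083], [0.322, 0.135], [0.323, 0.06], [0.324, 0.137], [0.325, 0.14], [0.326, 0.138], [0.327, 0.141], [0.327, 0.139], [0.329, 0.142], [0.33, 0.144], [0.33, 0.142], [0.332, 0.154], [0.333, 0.147], [0.335, 0.148], [0.335, 0.148], [0.335, 0.185], [0.336, 0.188], [0.337, 0.149], [0.337, 0.148], [0.338, 0.187], [0.339, 0.149], [0.339, 0.191], [0.34, 0.152], [0.34, 0.151], [0.341, 0.191], [0.342, 0.19], [0.342, 0.153], [0.342, 0.192], [0.344, 0.194], [0.344, 0.195], [0.346, 0.195], [0.347, 0.192], [0.347, 0.197], [0.348, 0.199], [0.349, 0.201]]
```

View pics/grip.png

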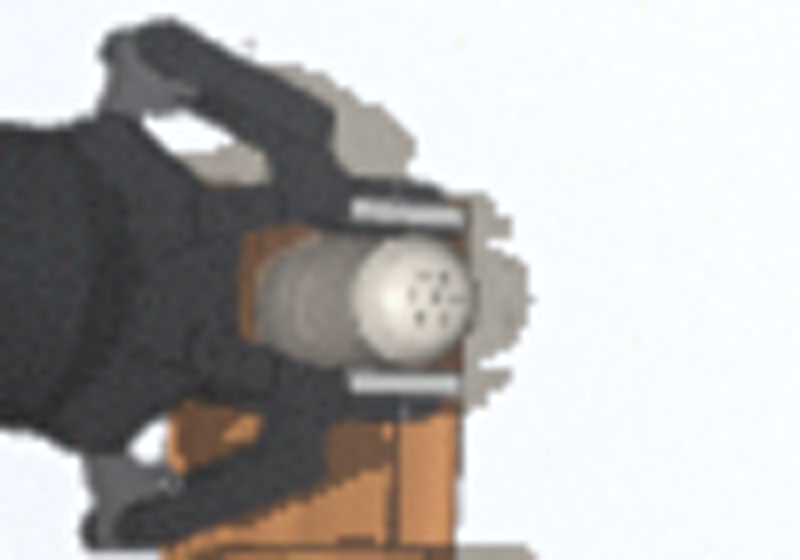

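The pads sit flat on both sides of the shaker body (pads at (405,210) and (405,383)), with the dome free between them and the cup rim clear. Draw it out along the cup axis.

>>> drive_tool([
  {"offset": [0, 0, 0], "rotation": [0, 0, 0], "claw": 0.2},
  {"offset": [-0.03, 0, -0.008], "rotation": [0, 0, 0], "claw": 0.2},
  {"offset": [-0.07, -0.001, -0.019], "rotation": [0, 0, 0], "claw": 0.2},
  {"offset": [-0.12, -0.001, -0.032], "rotation": [0, 0, 0], "claw": 0.2},
  {"offset": [-0.17, -0.002, -0.046], "rotation": [0, 0, 0], "claw": 0.2},
  {"offset": [-0.17, -0.002, -0.046], "rotation": [0, 0, 0], "claw": 0.2},
], force=50)

```text
clock: 15.65
tcp_pos: [0.5555, 0.2534, 0.0912]
orientation: [1.761, 1.757, -0.729]
contact_force: [0.4, -0.6, -0.3]
grip_width: 0.0363
gripper_force: 49.2
```

>>> drive_tool([
  {"offset": [-0.08, -0.001, -0.022], "rotation": [0, 0, 0], "claw": 0.2},
  {"offset": [-0.18, -0.002, -0.048], "rotation": [0, 0, 0], "claw": 0.2},
  {"offset": [-0.28, -0.003, -0.075], "rotation": [0, 0, 0], "claw": 0.2},
  {"offset": [-0.38, -0.004, -0.102], "rotation": [0, 0, 0], "claw": 0.2},
  {"offset": [-0.48, -0.004, -0.13], "rotation": [0, 0, 0], "claw": 0.2},
  {"offset": [-0.58, -0.004, -0.25], "rotation": [0, 0, 0], "claw": 0.2},
  {"offset": [-0.68, -0.004, -0.4], "rotation": [0, 0, 0], "claw": 0.2},
  {"offset": [-0.75, -0.004, -0.55], "rotation": [0, 0, 0], "claw": 0.2},
  {"offset": [-0.75, -0.004, -0.55], "rotation": [0, 0, 0], "claw": 0.2},
  {"offset": [-0.75, -0.004, -0.55], "rotation": [0, 0, 0], "claw": 0.2},
  {"offset": [-0.75, -0.004, -0.55], "rotation": [0, 0, 0], "claw": 0.2},
])

```text
clock: 16.57
tcp_pos: [0.5538, 0.2334, 0.227]
orientation: [1.759, 1.761, -0.73]
contact_force: [1.0, 0.4, -1.5]
grip_width: 0.0362
gripper_force: 49.4
```

```bash
python3 - <<'E'
from h import *
import pickle
o=get_obs();print(o["contact_force"],o["joints"].round(2))
f=grab_frame("side");a=cv2.resize(f["frame"][60:340,140:420,::-1],(400,400))
pickle.dump(f,open("s2.pkl","wb"))
f=grab_frame("top");b=cv2.resize(f["frame"][130:330,130:330,::-1],(400,400)); pickle.dump(f,open("t2.pkl","wb"))
cv2.imwrite("pics/drawn.png",cv2.convertScaleAbs(np.hstack([a,b]),alpha=1.4))
go([.5974,0.05,.25],tool(45))
E
```

```text
[ 0.98254292  0.41871903 -1.46723469] [-1.18  0.73  0.64  1.54  0.23  1.45 -0.66]
pos [0.5535 0.2332 0.2262] joints [-1.18  0.74  0.64  1.54  0.23  1.45 -0.66]
[[-0.001, 1.0, -0.001], [0.706, 0.0, -0.708], [-0.708, -0.002, -0.706]]
offset [-0.975  0.292  0.753] rot [-0.     0.001  0.001]
```

View pics/drawn.png

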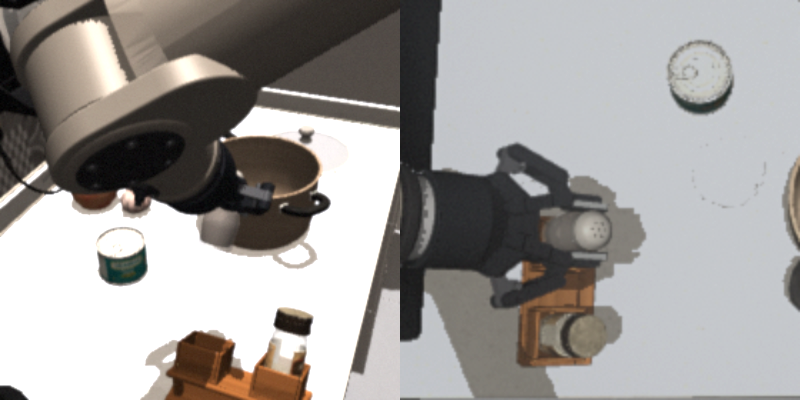

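The shaker is held clear of the rack: the cup is empty and the jar stands in its own cup. The pot, tin and lid are unchanged. Now move towards the pot while tipping.

>>> drive_tool([
  {"offset": [-0.08, 0.015, 0.03], "rotation": [0, 0.02, 0], "claw": 0.2},
  {"offset": [-0.2, 0.04, 0.07], "rotation": [0, 0.06, 0], "claw": 0.2},
  {"offset": [-0.35, 0.07, 0.13], "rotation": [0, 0.1, 0], "claw": 0.2},
  {"offset": [-0.5, 0.1, 0.18], "rotation": [0, 0.15, 0], "claw": 0.2},
  {"offset": [-0.65, 0.13, 0.24], "rotation": [0, 0.2, 0], "claw": 0.2},
  {"offset": [-0.75, 0.15, 0.28], "rotation": [0, 0.25, 0], "claw": 0.2},
  {"offset": [-0.75, 0.15, 0.28], "rotation": [0, 0.3, 0], "claw": 0.2},
  {"offset": [-0.75, 0.15, 0.28], "rotation": [0, 0.34, 0], "claw": 0.2},
  {"offset": [-0.75, 0.15, 0.28], "rotation": [0, 0.35, 0], "claw": 0.2},
  {"offset": [-0.75, 0.15, 0.28], "rotation": [0, 0.35, 0], "claw": 0.2},
])

```text
clock: 17.5
tcp_pos: [0.5763, 0.1222, 0.2766]
orientation: [2.181, 2.174, -0.096]
contact_force: [-0.2, -0.1, -1.1]
grip_width: 0.0361
gripper_force: 49.5
```

```bash
python3 - <<'E'
from h import *
go([.5975,.0075,.27],tool(125))
E
```

```text
pos [0.5763 0.1222 0.2766] joints [-0.8   0.34  0.58  1.73 -0.11  1.15 -0.21]
[[0.003, 1.0, -0.002], [0.996, -0.003, -0.087], [-0.087, -0.001, -0.996]]
offset [-0.757  0.144  0.11 ] rot [-0.     0.349 -0.002]
```

>>> drive_tool([
  {"offset": [-0.08, 0.015, 0.01], "rotation": [0, 0.02, 0], "claw": 0.2},
  {"offset": [-0.2, 0.04, 0.03], "rotation": [0, 0.06, 0], "claw": 0.2},
  {"offset": [-0.35, 0.07, 0.05], "rotation": [0, 0.1, 0], "claw": 0.2},
  {"offset": [-0.5, 0.1, 0.07], "rotation": [0, 0.15, 0], "claw": 0.2},
  {"offset": [-0.65, 0.13, 0.1], "rotation": [0, 0.2, 0], "claw": 0.2},
  {"offset": [-0.757, 0.144, 0.11], "rotation": [0, 0.25, 0], "claw": 0.2},
  {"offset": [-0.757, 0.144, 0.11], "rotation": [0, 0.3, 0], "claw": 0.2},
  {"offset": [-0.757, 0.144, 0.11], "rotation": [0, 0.34, 0], "claw": 0.2},
  {"offset": [-0.757, 0.144, 0.11], "rotation": [0, 0.349, 0], "claw": 0.2},
  {"offset": [-0.757, 0.144, 0.11], "rotation": [0, 0.349, 0], "claw": 0.2},
  {"offset": [-0.757, 0.144, 0.11], "rotation": [0, 0.349, 0], "claw": 0.2},
])

```text
clock: 18.42
tcp_pos: [0.5983, 0.0123, 0.2692]
orientation: [-1.868, -1.875, -0.585]
contact_force: [0.1, 0.3, -1.5]
grip_width: 0.0359
gripper_force: 49.6
```

```bash
python3 - <<'E'
from h import *
go([.5975,.0075,.165],tool(125))
E
```

```text
pos [0.5983 0.0123 0.2692] joints [-0.15  0.44  0.45  1.73 -0.8   1.33  0.61]
[[-0.002, 1.0, -0.005], [0.82, 0.004, 0.573], [0.573, -0.003, -0.82]]
offset [-0.424 -0.004  0.551] rot [-0.002  0.     0.001]
```

>>> drive_tool([
  {"offset": [-0.05, 0, 0.06], "rotation": [0, 0, 0], "claw": 0.2},
  {"offset": [-0.12, 0, 0.15], "rotation": [0, 0, 0], "claw": 0.2},
  {"offset": [-0.2, 0, 0.26], "rotation": [0, 0, 0], "claw": 0.2},
  {"offset": [-0.28, 0, 0.37], "rotation": [0, 0, 0], "claw": 0.2},
  {"offset": [-0.36, 0, 0.47], "rotation": [0, 0, 0], "claw": 0.2},
  {"offset": [-0.41, 0, 0.53], "rotation": [0, 0, 0], "claw": 0.2},
  {"offset": [-0.424, 0, 0.55], "rotation": [0, 0, 0], "claw": 0.2},
  {"offset": [-0.424, 0, 0.55], "rotation": [0, 0, 0], "claw": 0.2},
  {"offset": [-0.424, 0, 0.55], "rotation": [0, 0, 0], "claw": 0.2},
  {"offset": [-0.424, 0, 0.55], "rotation": [0, 0, 0], "claw": 0.2},
  {"offset": [-0.424, 0, 0.55], "rotation": [0, 0, 0], "claw": 0.2},
  {"offset": [-0.424, 0, 0.55], "rotation": [0, 0, 0], "claw": 0.2},
])

```text
clock: 19.42
tcp_pos: [0.599, 0.0056, 0.1671]
orientation: [-1.871, -1.874, -0.592]
contact_force: [0.1, 0.6, -2.2]
grip_width: 0.0363
gripper_force: 49.6
```

```bash
python3 - <<'E'
from h import *
go([.5975,.0075,.165],tool(125))
f=grab_frame("side");a=cv2.resize(f["frame"][90:250,240:400,::-1],(400,400))
t=grab_frame("top");b=cv2.resize(t["frame"][150:310,300:460,::-1],(400,400))
cv2.imwrite("pics/fin.png",cv2.convertScaleAbs(np.hstack([a,b]),alpha=1.4))
for n,F in(("side",f),("top",t)):
    P=pts(F); r=np.linalg.norm(P[...,:2]-[.5973,-.039],axis=-1)
    q=P[(abs(P[...,2]-.118)<.006)&(r>.08)&(r<.107)][:,:2]
    A=np.c_[2*q,np.ones(len(q))];x=np.linalg.lstsq(A,(q**2).sum(1),rcond=None)[0];print(n,"rim",len(q),x[:2].round(4))
    q=P[(abs(P[...,0]-.5975)<.012)&(P[...,1]<.0)&(P[...,1]>-.1)&(P[...,2]>.125)&(P[...,2]<.21)]
    print(len(q),q.min(0).round(3),q.max(0).round(3)) if len(q) else 0
E
```

```text
pos [0.599  0.0056 0.1671] joints [-0.11  0.56  0.41  1.8  -0.88  1.2   0.77]
[[-0.002, 1.0, 0.001], [0.819, 0.001, 0.574], [0.574, 0.002, -0.819]]
offset [ 0.002 -0.01   0.019] rot [ 0.    -0.     0.001]
side rim 464 [ 0.5973 -0.0391]
11 [ 0.586 -0.032  0.192] [ 0.596 -0.013  0.201]
top rim 582 [ 0.5973 -0.0388]
202 [ 0.586 -0.039  0.184] [ 0.609 -0.     0.209]
```

View pics/fin.png

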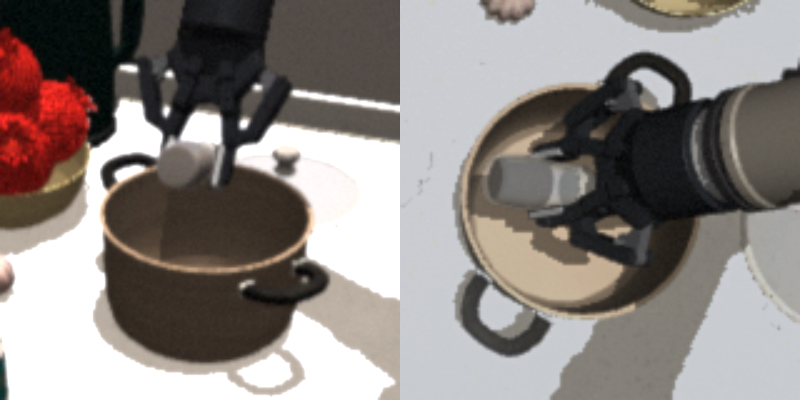

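The shaker lies over the open pot with its base at (505,180) in the top view and its top pointing down to the right, towards the middle. The rim has not moved (0.597, -0.039), and the lid rests on the worktop. Check the tilt and the tip.

```bash
python3 - <<'E'
from h import *
t=grab_frame("top");P=pts(t)
m=(abs(P[...,0]-.5985)<.012)&(P[...,1]<.08)&(P[...,1]>-.04)&(P[...,2]>.16)&(P[...,2]<.24)
q=P[m]
for y in np.arange(-.04,.07,.01):
    w=q[(q[:,1]>=y)&(q[:,1]<y+.01)]
    if len(w): print(y.round(3),len(w),np.percentile(w[:,2],[10,50,90]).round(4))
w=q[(q[:,1]>-.005)&(q[:,1]<.04)&(abs(q[:,0]-.5985)<.006)]; s=np.polyfit(w[:,1],w[:,2],1); print("tilt",90+np.degrees(np.arctan(s[0])))
o=get_obs(); print(o["tcp_pos"],abs(o["qvel"]).max())
E
```

```text
-0.04 41 [0.1891 0.1931 0.2394]
-0.03 81 [0.1912 0.1946 0.2353]
-0.02 62 [0.1952 0.1994 0.2024]
-0.01 60 [0.2029 0.2058 0.2086]
0.0 60 [0.2089 0.2113 0.2142]
0.01 68 [0.2131 0.2157 0.2179]
0.02 65 [0.2155 0.2183 0.2207]
0.03 76 [0.2159 0.2196 0.2219]
0.04 78 [0.1948 0.2026 0.2113]
tilt 106.44848314460886
[0.59868912 0.00563231 0.1666159 ] 0.0033798465059155544
```

```bash
python3 -c "
from bench import hand_in
print(hand_in())"
```

```text
the job is handed in; nothing more can be done
None
```

The job is handed in, with no verdict returned: the lid lies flat on the worktop, knob up, and the shaker is held steady over the open pot, tipped about 106–110°, its top about 5 cm above the rim near the pot's axis, with the pot unmoved.

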